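Close and lock the model-lighting control box

ROBOT

A 7-joint arm with a two-finger parallel gripper is mounted at the origin on a cart in front of the work surface, level with it; the furniture and walls round the work are solid. World frame = base frame: x ahead of the robot, y to its left, z up, the work surface at z = 0. Lengths are in m, angles in rad, forces in N, time in s.
With the tool pointing down it reaches from about 0.425 to 1.025 m from the base axis. Payload 9.4 kg.
Tool frame: the origin (TCP) lies midway between the tips of the shut fingers; the grasp point (between the pads) lies 19 mm behind it (bot.tcp_to_grasp is the distance from the TCP to the grasp point, in m); z points along the fingers, x is the direction in which the jaws open and shut, and the axes are right-handed (so a half turn about z gives the same grasp; the last joint's range is limited). The gripper opens to 85 mm and grips with 20 to 120 N. Pads are 22 mm wide; open, the fingers measure 114 mm over their backs; the gripper's body (76 mm by 85 mm) begins 54 mm behind the grasp point. The pads swing forward as they close: fully open they stand 13 mm farther back than shut.
Start: joints at [1.098, 0.599, -0.003, 1.599, 0.002, 0.943, -0.08], TCP at [0.28, -0.669, 0.231] pointing down, gripper open.
Joint ranges: [-2.57, 2.57], [-0.35, 1.97], [-1.29, 1.29], [0.11, 2.56], [-1.05, 4.19], [0.11, 1.86], [-2.63, 2.63]. Speed limits (rad/s): [2.22, 2.22, 3.01, 3.01, 3.14, 3.14, 3.14].

INTERFACE

Orientations are given as a unit quaternion [x, y, z, w].
In Python, from bench import bot gives the robot as it stands.
- The arm moves only by the tool step_arm, never from a script. Its argument "series" is a list that holds one entry, the list of rows, each a list of 7 numbers: the shift along the tool's x, y, z in cm, then the turn, a rotation vector about the tool's x, y, z in rad, then the opening, from -1 (shut) to 1 (fully open). A call has 1 to 8 rows; each row shifts and turns the commanded pose from where the row before left it, along the tool's axes as they then stand; what a row does not reach is not made up. A row lasts 1/12 s, in which the tool goes at most 41.7 mm and 7.16 degrees, less where a joint would pass 70% of its speed; a pose out of reach is approached as far as the arm can. A call with a gripper value outside its range is refused whole. The fingers move at their own pace and stop on an object; "newtons" is the grip in N (left out, the last holds). Time passes only in rows, so rows that do not move let the fingers close. It gives the time, the measured TCP pose, the force and the opening at its end, in the units of the state.
- bot.get_state(): the state, without advancing time (a new reading comes with each control period).
- bot.read_camera(name): name is "scene" or "top" or "wrist"; returns the picture (480x640x3 uint8, red, green, blue); there is no depth.
- bot.camera_model(name): a dict with "fov_y" (degrees; the focal length in pixels is half the picture's height over the tangent of half this angle, whatever the lens; pixels are square), "cx", "cy" (the principal point, pixels), "R" (3x3) and "t" (3): a world point X has camera coordinates R X + t. Camera axes: x right, y down, z forward; pixel columns grow to the right and rows downward; lengths in m; the calibration is good to about 2 mm. A picture is of the moment at which its call begins: read the wrist's pose just before it. camera_model takes no time and is no camera call; for the wrist camera it gives the pose at the moment of the call.
- bot.job_done(): hands the job in, once; it reports no verdict.
The state is a dict: "clock": time; "q": joint angles; "joint_vel": joint speeds; "joint_torque": joint torques, N m; "tool_pos": TCP position; "eef_rot": TCP orientation; "wrist_force": force on the tool from outside, world axes, zero at the start; "moment": the same for the moment, N m; "grip_width": opening from 0.0 (shut) to 1.0 (fully open).
Only numpy, scipy, OpenCV 4.12 (cv2) and the standard library are available. Lean on these libraries where they do the work, as an engineer would, in place of code of your own. Each camera call takes 0.05 s, during which the arm holds its last target.

TASK

Close the grey control box of the model's lighting: set its loose cover fully home in the opening on top of the box, then push the cover's sprung orange stud in and turn it clockwise a quarter turn until it locks and stays by itself. Feel your way and press no harder than the spring and a light stop need (never over 30 N), and leave the other things on the bench where they are.

Things in the scene. Friction and masses are not known exactly. Their poses are not given: they have to be found in the camera images.
- case: Grey control box fixed to the bench, 150 (x) x 116 (y) x 50 mm; cable glands and ears reach 69 mm to either side in y. Origin: centre of the underside. The top has a centred opening 93 (x) x 63 (y) mm. Under its middle sits a steel receptacle with a slot along x, in line with the opening; its depth differs by up to 7 mm from box to box and is not measured.
- case_seat (a point): Centre of the opening, level with the box's top face, 50 mm above its underside; axes as the box.
- cover: Loose grey plastic cover, 0.2 kg, upright on the bench: flange 112 (x) x 82 (y) x 4 mm on a hollow plug 90 x 60 x 18 mm deep (lowest 7 mm tapered in by 2.5 mm) that enters the opening with 1.5 mm play a side until the flange rests on the box. Long sides go together; either way round fits. Origin: centre of the plug's underside, z up. White dots: stud open; red dots: locked.
- cover_seat (a point): Centre of the flange's underside, 18 mm above the cover's origin; meets point case_seat when the cover is home.
- stud_push (a joint): Push of the stud into the cover, m: 0 sprung out, to 0.016. Spring 3 N at 0, plus 0.6 N per mm. Cover home: its cross pin stands in the receptacle's slot and cannot turn until pushed 4.5 to 11.5 mm (6 to 10 N; where is unknown); 0.6 mm beyond is a stiff stop, 30 N per mm more. Once turned and let go it springs back 2.5 mm into a pocket and stays in by 2 to 9 mm.
- stud_turn (a joint): Turn of the stud, rad: 0 = open (wing along the cover's x, pin along the slot), grows clockwise seen from above. The locking pocket is at about 1.57 and takes the pin from about 1.42 on; end stop at 1.72. Friction of 0.03 N m holds it where it is left.
- stud_grip (a point): Centre of the stud's orange wing, a bar 42 (this point's x) x 10 (y) x 22 mm (z) on the cover's centre line, 54 mm above the cover's origin with the stud out. The wing stands on a round disc 42 mm across and 5 mm thick, top 11 mm below this point, which moves with it; 16 mm of free air between disc and flange when out. The cover can be carried by the wing.
- jar_bronze: Bystander: amber-brown paint jar with black lid, 48 mm across, 66 mm tall; origin at its underside.
- masking_tape: Bystander: roll of masking tape lying flat, 98 mm across, 25 mm tall; origin at its underside.
- sanding_block: Bystander: wooden sanding block, 43x71x24 mm; origin at its underside.
- model_stair: Bystander: small wooden model stair of five steps, 84x64x48 mm; origin at its underside.
Mind the look-alikes: they are no part of the job. What is shaped like the cover but green or yellow is not meant.

How it is judged:
On the way:
1. the cover is home in the opening with its stud still open (horizontal distance between cover_seat and case_seat below 0.004 m and z of cover_seat in the frame of case_seat between -0.003 and 0.002 m and angle between the x axis of cover and the x axis of case, either way round below 0.08 rad and angle between cover's own z axis and vertical below 0.04 rad and value of joint stud_turn below 0.5 rad), for 0.1 s.
At the end, for the whole second after the job is handed in: The cover is home: flange within 2 mm of the box's top, centred within 4 mm, straight within 0.08 rad and level within 0.04 rad; its stud stands turned past 1.42 rad and held in by the receptacle (pushed in between 1.5 and 10.5 mm with nothing touching it), all at rest (horizontal distance between cover_seat and case_seat below 0.004 m and z of cover_seat in the frame of case_seat between -0.003 and 0.002 m and angle between the x axis of cover and the x axis of case, either way round below 0.08 rad and angle between cover's own z axis and vertical below 0.04 rad and value of joint stud_turn above 1.42 rad and value of joint stud_push between 0.0015 and 0.0105 m and linear speed of cover below 0.01 m/s and velocity of joint stud_turn below 0.05 rad/s).
It fails at once if the cover or its stud is pressed against the box with more than 30 N (contact force between cover and case above 30 N).
It fails at once if one of the bystanders (jar, tape roll, sanding block, model stair) is moved by more than 20 mm (distance of any of jar_bronze, masking_tape, sanding_block, model_stair from where it was at the start of the episode above 0.02 m).
It also fails if it takes over 72 s, if anything falls off the work surface, if the arm or the gripper's body presses on something with over 40 N, if the wrist force passes 120 N, or if a joint passes its speed limit or range.

## Working session

There is one attempt and no reset: what is moved stays moved. The work goes in short steps, Python scripts to look and compute and a tool call to move; the robot and the scene stay as the last step left them, time stands still between calls to the robot, and variables do not carry over. Pictures are saved under pics/ and viewed, and the job is handed in when it is done.

Besides the shell and the picture viewer there is one more tool, called after "Emit:" by a JSON object that holds its "name" and its "arguments", one argument or row to a line. step_arm: Moves the arm, as the interface text tells. Its arguments: {"type":"object","properties":{"series":{"type":"array","items":{"type":"array","items":{"type":"array","items":{"type":"number"}}}},"newtons":{"type":"number"}},"required":["series"]}

```bash
mkdir -p pics; ls; python3 - <<'E'
from bench import bot
import cv2,json
s=bot.get_state();print(s)
for n in("scene","top","wrist"):
    m=bot.camera_model(n);print(n,m)
    im=bot.read_camera(n);cv2.imwrite(f"pics/{n}0.png",im[:,:,::-1])
E
```

```text
pics
{'clock': 0.0, 'q': array([ 1.09831178,  0.60013202, -0.00253826,  1.60012516,  0.00176497,
        0.94290326, -0.07981603]), 'joint_vel': array([-0.00025842, -0.00032315, -0.00059193, -0.00054322, -0.00074015,
       -0.00128089,  0.00061329]), 'joint_torque': array([ 9.57201446e-04, -7.76436281e+01,  1.56487316e+00, -2.58001024e+01,
        1.23211453e-02,  9.15260258e-03, -1.00253621e-05]), 'tool_pos': array([ 0.27931943, -0.66852252,  0.23041372]), 'eef_rot': array([ 8.32330387e-01, -5.54279275e-01, -6.82393376e-04, -3.83505621e-04]), 'wrist_force': array([-0.38483179, -1.17791768,  0.23975137]), 'moment': array([-0.03196742,  0.02342446,  0.0367904 ]), 'grip_width': 0.9963378363683023}
scene {'fov_y': 49.234402567710255, 'cx': 327.66332455684767, 'cy': 243.01988901847108, 'R': array([[-0.72202661, -0.69177124,  0.01140728],
       [-0.27693312,  0.27385721, -0.92103761],
       [ 0.63402336, -0.66817272, -0.38930656]]), 't': array([0.42989208, 0.18142138, 1.19644517])}
top {'fov_y': 55.25357497149488, 'cx': 316.54968285931335, 'cy': 236.7646778778505, 'R': array([[ 0.03033428, -0.99953317,  0.00364219],
       [-0.97416639, -0.03037986, -0.22377872],
       [ 0.2237849 ,  0.00324007, -0.97463317]]), 't': array([0.06977554, 0.5184436 , 1.27561547])}
wrist {'fov_y': 65.2282728580744, 'cx': 320.13891708609776, 'cy': 239.20583377128702, 'R': array([[ 0.38576868, -0.92259322, -0.00206752],
       [-0.88009154, -0.36866775,  0.29920389],
       [-0.27680571, -0.11360388, -0.95418696]]), 't': array([-0.72473432, -0.03939655,  0.3796342 ])}
```

View pics/scene0.png

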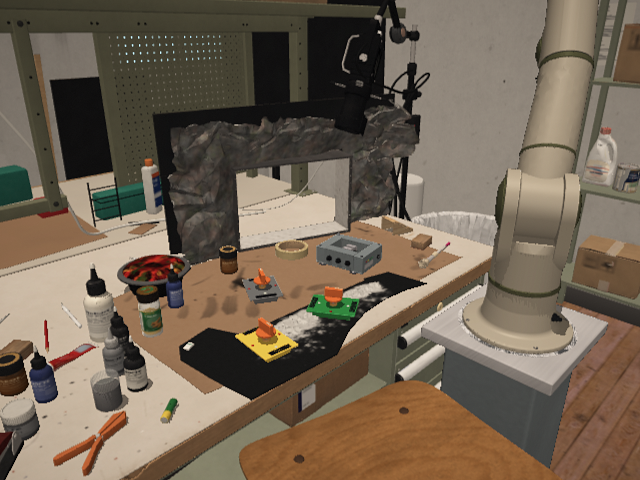

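View pics/top0.png

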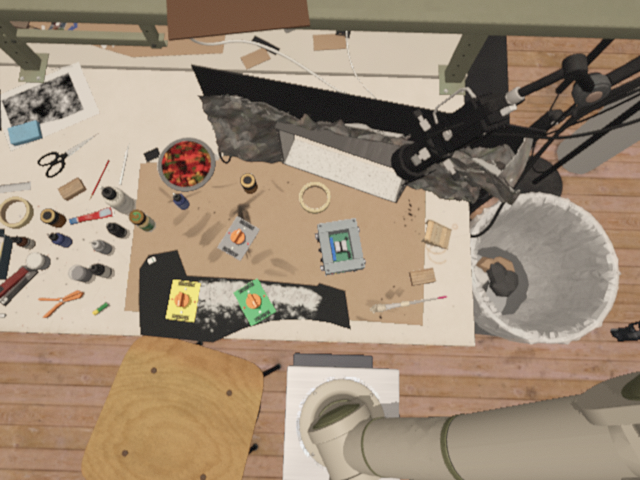

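View pics/wrist0.png

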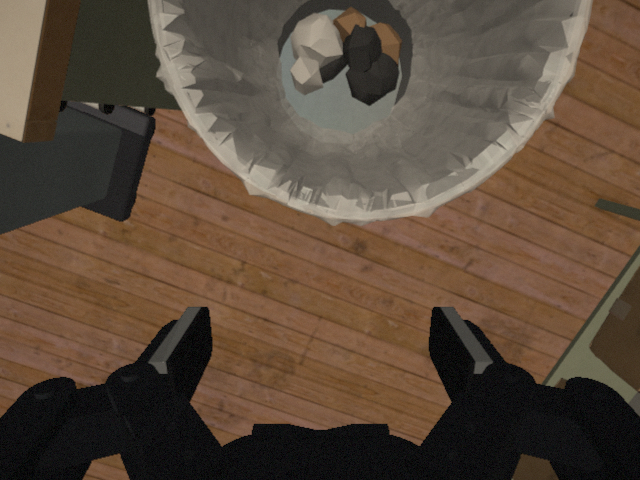

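Candidates for the cover in the top view: grey at (238,237), green at (254,301) and yellow at (183,300). By the description it is the grey one. The case is at (341,247). I'll check with a close crop.

```bash
cat > h.py <<'E'
import numpy as np,cv2
from bench import bot
def ray(n,px,m=None):
    m=m or bot.camera_model(n);R=np.array(m['R']);t=np.array(m['t'])
    f=240/np.tan(np.radians(m['fov_y']/2))
    d=R.T@np.array([(px[0]-m['cx'])/f,(px[1]-m['cy'])/f,1]);return -R.T@t,d
def onplane(n,px,z,m=None):
    o,d=ray(n,px,m);return o+d*(z-o[2])/d[2]
def proj(n,X,m=None):
    m=m or bot.camera_model(n);f=240/np.tan(np.radians(m['fov_y']/2))
    c=np.array(m['R'])@X+m['t'];return np.array([m['cx']+f*c[0]/c[2],m['cy']+f*c[1]/c[2]])
E
python3 - <<'E'
import cv2,numpy as np
a=cv2.imread('pics/top0.png')[205:275,200:370];b=cv2.imread('pics/scene0.png')[225:310,225:395]
a=cv2.resize(a,(780,321),interpolation=cv2.INTER_CUBIC);b=cv2.resize(b,(560,280),interpolation=cv2.INTER_CUBIC)
cv2.imwrite('pics/c1.png',np.vstack([a,cv2.copyMakeBorder(b[:278],0,0,0,220,0)]))
from h import *
for p,z in(((238,237),.06),((341,247),.05),((254,301),.06),((183,300),.06),((315,197),.02),((248,183),.06),((437,234),.04),((422,277),.02)): print(p,onplane('top',p,z).round(3))
m=bot.camera_model('top');print(-np.array(m['R']).T@m['t'])
E
```

```text
(238, 237) [0.508 0.314 0.06 ]
(341, 247) [0.49  0.014 0.05 ]
(254, 301) [0.325 0.256 0.06 ]
(183, 300) [0.322 0.456 0.06 ]
(315, 197) [0.649 0.094 0.02 ]
(248, 183) [0.674 0.295 0.06 ]
(437, 234) [ 0.54 -0.27  0.04]
(422, 277) [ 0.413 -0.228  0.02 ]
[0.21747025 0.08136013 1.35901966]
```

View pics/c1.png

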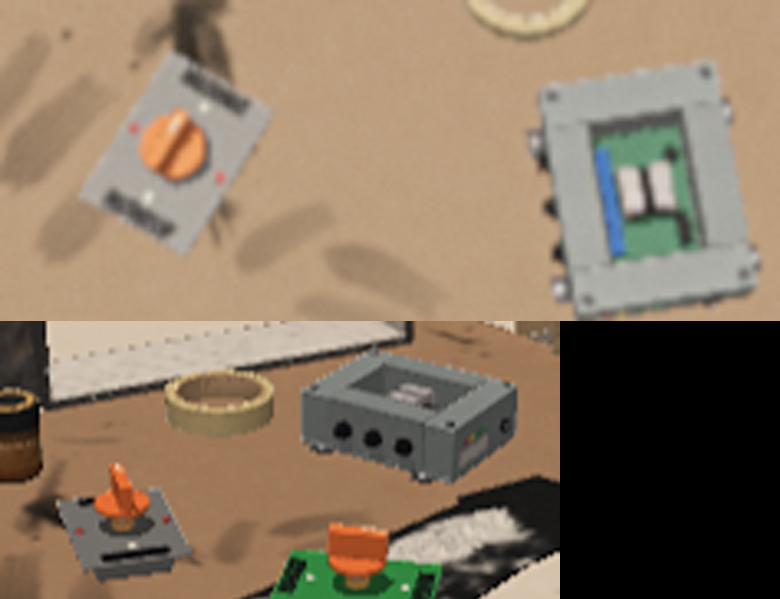

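```bash
python3 - <<'E'
from h import *
from scipy.spatial.transform import Rotation as Ro
s=bot.get_state();T=Ro.from_quat(s['eef_rot']).as_matrix()
print(T.round(3))
m=bot.camera_model('wrist');C=-m['R'].T@m['t'];print('cam in tool',(T.T@(C-s['tool_pos'])).round(4),'cam axes in tool',(T.T@m['R'].T).round(3))
# lamp triangulation
for a,b in (((352,128),(405,165)),((345,75),(408,155))):
    o1,d1=ray('scene',a);o2,d2=ray('top',b)
    A=np.c_[d1,-d2];k=np.linalg.lstsq(A,o2-o1,rcond=None)[0];print((o1+k[0]*d1).round(3),(o2+k[1]*d2).round(3))
print(bot.tcp_to_grasp)
print([x for x in dir(bot) if x[0]!='_'])
# wing/cover crude axes at z=.022 flange corners
for p in ((172,55),(270,112),(183,250),(82,195)): print(onplane('top',(200+p[0]/4.588,205+p[1]/4.586),.022).round(3))
for p in ((593,125),(683,112),(705,245),(622,258)): print(onplane('top',(200+p[0]/4.588,205+p[1]/4.586),.05).round(3))
E
```

```text
[[ 0.386 -0.923 -0.001]
 [-0.923 -0.386  0.001]
 [-0.001  0.    -1.   ]]
cam in tool [ 0.0007 -0.0762 -0.142 ] cam axes in tool [[ 1.     0.    -0.001]
 [-0.     0.954  0.299]
 [ 0.001 -0.299  0.954]]
[ 0.622 -0.126  0.34 ] [ 0.631 -0.119  0.342]
[ 0.613 -0.08   0.493] [ 0.594 -0.097  0.488]
0.0187
['Unreachable', 'camera_model', 'get_state', 'job_done', 'read_camera', 'tcp_to_grasp']
[0.578 0.326 0.022]
[0.542 0.26  0.022]
[0.448 0.31  0.022]
[0.483 0.378 0.022]
[0.533 0.049 0.05 ]
[ 0.543 -0.009  0.05 ]
[ 0.457 -0.024  0.05 ]
[0.447 0.028 0.05 ]
```

The crop confirms it: (238,237) is grey with two white and two red dots and an orange stud, so it is the cover. The lamp head hangs at about (0.62,-0.12) down to z≈0.33, so I'll retract first and then swing inside it.

Emit:
{"name": "step_arm", "arguments": {
  "series": [
    [[-3.6,0,0,0,0,0,1],[-3.6,0,0,0,0,0,1],[-3.6,0,0,0,0,0,1],[-3.6,0,0,0,0,0,1],[-3.6,0,0,0,0,0,1],[-3.6,0,0,0,0,0,1],[-3.6,0,0,0,0,0,1],[-2.8,0,0,0,0,0,1]]
  ]
}}

```text
clock: 0.82
tool_pos: [0.1701, -0.4078, 0.2311]
eef_rot: [0.832, -0.554, -0.001, -0.0]
wrist_force: [1.1, 0.5, 0.8]
grip_width: 1.002
```

Emit:
{"name": "step_arm", "arguments": {
  "series": [
    [[-0.18,-3.95,0,0,0,-0.09,1],[-0.18,-3.95,0,0,0,-0.09,1],[-0.18,-3.95,0,0,0,-0.09,1],[-0.18,-3.95,0,0,0,-0.09,1],[0,0,0,0,0,0,1]]
  ]
}}

```text
clock: 1.23
tool_pos: [0.3091, -0.3206, 0.2316]
eef_rot: [0.921, -0.39, 0.001, -0.001]
wrist_force: [0.0, 0.2, -0.6]
grip_width: 0.999
```

Emit:
{"name": "step_arm", "arguments": {
  "series": [
    [[-0.18,-3.95,0,0,0,-0.09,1],[-0.18,-3.95,0,0,0,-0.09,1],[-0.18,-3.95,0,0,0,-0.09,1],[-0.18,-3.95,0,0,0,-0.09,1],[-0.18,-3.95,0,0,0,-0.09,1],[-0.18,-3.95,0,0,0,-0.09,1],[-0.18,-3.95,0,0,0,-0.09,1],[-0.18,-3.95,0,0,0,-0.09,1]]
  ]
}}

```text
clock: 1.9
tool_pos: [0.4402, -0.0448, 0.2313]
eef_rot: [0.999, -0.045, 0.0, -0.0]
wrist_force: [1.0, -0.6, -0.5]
grip_width: 1.004
```

Emit:
{"name": "step_arm", "arguments": {
  "series": [
    [[0,-2,0,0,0,-0.09,1],[2,0,0,0,0,0,1],[0,0,0,0,0,0,1],[0,0,0,0,0,0,1]]
  ]
}}

```text
clock: 2.23
tool_pos: [0.4617, -0.0266, 0.2311]
eef_rot: [1.0, -0.002, -0.0, -0.0]
wrist_force: [-1.2, -0.7, 0.1]
grip_width: 1.0
```

```bash
python3 - <<'E'
from h import *
import pickle
s=bot.get_state();print(s['q'].round(3),s['tool_pos'].round(4))
m=bot.camera_model('wrist')
im=bot.read_camera('wrist')[:,:,::-1];cv2.imwrite('pics/w1.png',im);pickle.dump(m,open('w1.pkl','wb'))
E
```

```text
[ 0.293  0.318 -0.456  2.161  0.213  0.705 -0.311] [ 0.4617 -0.0266  0.2311]
```

View pics/w1.png

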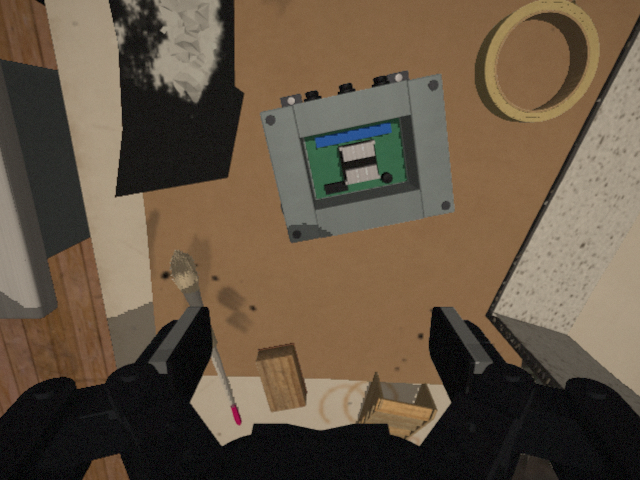

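```bash
python3 - <<'E'
import cv2
a=cv2.imread('pics/w1.png')[65:255,250:470];cv2.imwrite('pics/w1c.png',cv2.resize(a,None,fx=3,fy=3,interpolation=cv2.INTER_CUBIC))
E
```

```text
(no output)
```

View pics/w1c.png

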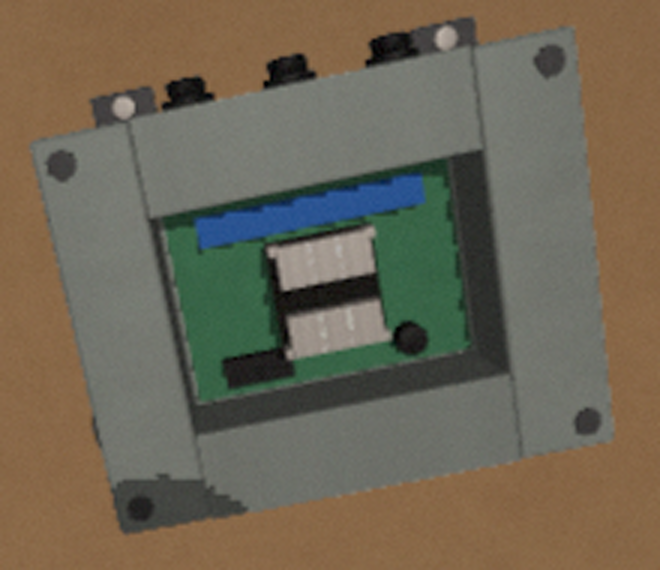

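```bash
python3 - <<'E'
from h import *
import pickle
m=pickle.load(open('w1.pkl','rb'))
def go(ps,z):
    P=np.array([onplane('wrist',(250+(x+.5)/3-.5,65+(y+.5)/3-.5),z,m)[:2] for x,y in ps])
    print(P.round(4).tolist(),'c',P.mean(0).round(4)); 
    for i in range(4): d=P[(i+1)%4]-P[i];print(np.linalg.norm(d).round(4),np.degrees(np.arctan2(d[1],d[0])).round(2))
go([(148,217),(481,150),(511,375),(197,435)],.05)
go([(32,143),(573,27),(613,440),(122,532)],.05)
go([(61,165),(549,60),(587,421),(140,508)],.05)
E
```

```text
[[0.4444, 0.0372], [0.5355, 0.0544], [0.5483, -0.0073], [0.4574, -0.0246]] c [0.4964 0.0149]
0.0927 10.7
0.0631 -78.3
0.0925 -169.21
0.0632 101.93
[[0.4132, 0.0568], [0.5577, 0.0852], [0.5797, -0.0267], [0.4346, -0.0544]] c [0.4963 0.0152]
0.1473 11.11
0.114 -78.9
0.1478 -169.17
0.1133 100.86
[[0.4208, 0.0511], [0.5521, 0.0771], [0.5715, -0.021], [0.4402, -0.0469]] c [0.4961 0.0151]
0.1338 11.23
0.1 -78.8
0.1339 -168.82
0.0999 101.15
```

Emit:
{"name": "step_arm", "arguments": {
  "series": [
    [[0.5,-3.75,0,0,0,0,1],[0.5,-3.75,0,0,0,0,1],[0.5,-3.75,0,0,0,0,1],[0.5,-3.75,0,0,0,0,1],[0.5,-3.75,0,0,0,0,1],[0.5,-3.75,0,0,0,0,1],[0.5,-3.75,0,0,0,0,1],[0.5,-3.75,0,0,0,0,1]]
  ]
}}

```text
clock: 2.95
tool_pos: [0.5025, 0.2734, 0.2311]
eef_rot: [1.0, -0.003, -0.0, 0.001]
wrist_force: [0.6, -0.5, 0.7]
grip_width: 1.0
```

Emit:
{"name": "step_arm", "arguments": {
  "series": [
    [[0,0,0,0,0,-0.12,1],[0,0,0,0,0,-0.12,1],[0,0,0,0,0,-0.12,1],[0,0,0,0,0,-0.12,1],[0,0,0,0,0,-0.12,1],[0,0,0,0,0,-0.12,1],[0,0,0,0,0,-0.12,1],[0,0,0,0,0,-0.12,1]]
  ]
}}

```text
clock: 3.62
tool_pos: [0.5026, 0.2715, 0.231]
eef_rot: [0.887, 0.461, -0.001, 0.0]
wrist_force: [0.3, -0.0, 0.6]
grip_width: 1.002
```

Emit:
{"name": "step_arm", "arguments": {
  "series": [
    [[0,0,0,0,0,0,1],[0,0,0,0,0,0,1]]
  ]
}}

```text
clock: 3.78
tool_pos: [0.5027, 0.2717, 0.2309]
eef_rot: [0.889, 0.457, -0.001, 0.0]
wrist_force: [-0.5, -0.4, -0.1]
grip_width: 1.001
```

```bash
python3 - <<'E'
from h import *
import pickle
s=bot.get_state();print(s['q'].round(3),s['tool_pos'].round(4),s['eef_rot'].round(4))
m=bot.camera_model('wrist')
im=bot.read_camera('wrist')[:,:,::-1];cv2.imwrite('pics/w2.png',im);pickle.dump(m,open('w2.pkl','wb'))
E
```

```text
[-0.09   0.504 -0.727  1.925  0.431  0.874 -0.089] [0.5027 0.2717 0.2309] [ 8.893e-01  4.573e-01 -5.000e-04  1.000e-04]
```

View pics/w2.png

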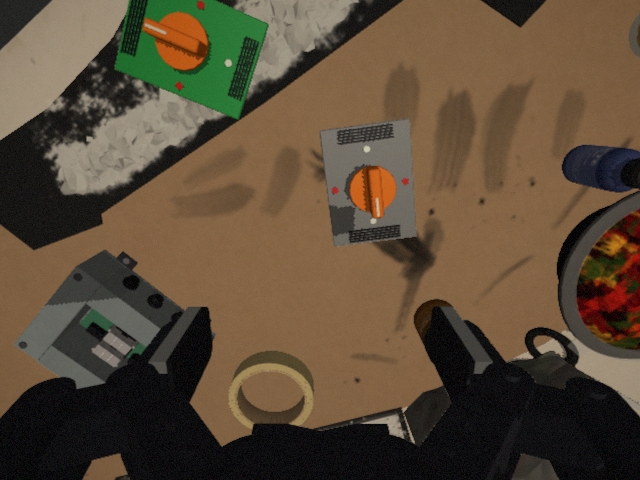

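```bash
python3 - <<'E'
import cv2
a=cv2.imread('pics/w2.png')[110:260,300:440];cv2.imwrite('pics/w2c.png',cv2.resize(a,None,fx=4,fy=4,interpolation=cv2.INTER_CUBIC))
E
```

```text
(no output)
```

View pics/w2c.png

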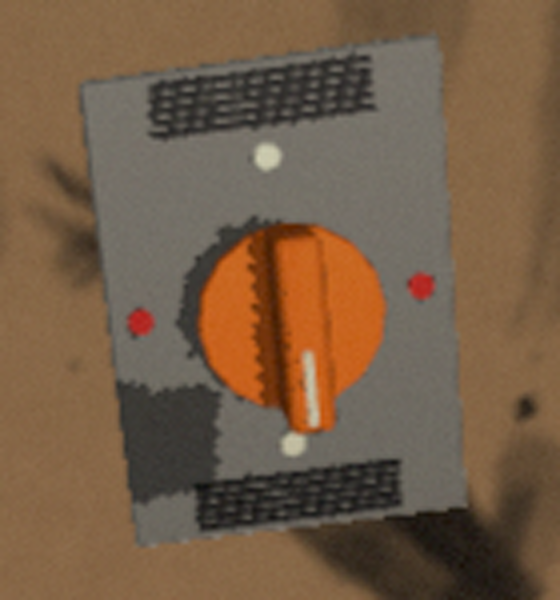

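```bash
python3 - <<'E'
from h import *
import pickle
m=pickle.load(open('w2.pkl','rb'))
def pt(x,y,z): return onplane('wrist',(300+(x+.5)/4-.5,110+(y+.5)/4-.5),z,m)[:2]
P=np.array([pt(x,y,.022) for x,y in [(82,85),(438,37),(467,507),(138,545)]])
print(P.round(4).tolist(),P.mean(0).round(4))
for i in range(4): d=P[(i+1)%4]-P[i];print(np.linalg.norm(d).round(4),np.degrees(np.arctan2(d[1],d[0])).round(2))
print('white',(pt(267,157,.022)+pt(293,444,.022))/2,'red',(pt(141,322,.022)+pt(421,287,.022))/2)
W=np.array([pt(x,y,.065) for x,y in [(273,236),(322,233),(335,428),(295,430)]])
print('wing',W.mean(0),[np.linalg.norm(W[(i+1)%4]-W[i]).round(4) for i in range(4)])
d=W[0]+W[1]-W[2]-W[3];print(np.degrees(np.arctan2(d[1],d[0])))
h,w=0,0
im=cv2.imread('pics/w2.png');hsv=cv2.cvtColor(im,cv2.COLOR_BGR2HSV)
s=bot.get_state();T=s['eef_rot'];print('tool yaw',np.degrees(2*np.arctan2(T[1],T[0])))
E
```

```text
[[0.4467, 0.3109], [0.4845, 0.3814], [0.5821, 0.3298], [0.5434, 0.2588]] [0.5142 0.3202]
0.08 61.82
0.1104 -27.85
0.0809 -118.61
0.1098 151.65
white [0.51410138 0.31999617] red [0.51411217 0.32002591]
wing [0.51330145 0.32052044] [np.float64(0.0099), np.float64(0.041), np.float64(0.0084), np.float64(0.041)]
152.050469480332
tool yaw 54.41231416137619
```

Emit:
{"name": "step_arm", "arguments": {
  "series": [
    [[2.3,-0.94,0,0,0,0,0],[2.3,-0.94,0,0,0,0,0],[0,0,0,0,0,-0.065,0],[0,0,0,0,0,-0.065,0],[0,0,4,0,0,0,0],[0,0,4,0,0,0,0],[0,0,4,0,0,0,0],[0,0,0,0,0,0,0]]
  ]
}}

```text
clock: 4.5
tool_pos: [0.5113, 0.3183, 0.105]
eef_rot: [0.857, 0.515, -0.005, 0.001]
wrist_force: [-0.0, -1.2, -0.2]
grip_width: 0.502
```

Emit:
{"name": "step_arm", "arguments": {
  "series": [
    [[0,0,0,0,0,0,0],[0,0,0,0,0,0,0]]
  ]
}}

```text
clock: 4.67
tool_pos: [0.5144, 0.3223, 0.113]
eef_rot: [0.857, 0.516, 0.001, -0.0]
wrist_force: [0.7, 0.5, 0.2]
grip_width: 0.502
```

```bash
python3 - <<'E'
from h import *
import pickle
s=bot.get_state();print(s['q'].round(3),s['tool_pos'].round(4),s['eef_rot'].round(4),np.degrees(2*np.arctan2(s['eef_rot'][1],s['eef_rot'][0])))
m=bot.camera_model('wrist')
im=bot.read_camera('wrist')[:,:,::-1];cv2.imwrite('pics/w3.png',im);pickle.dump(m,open('w3.pkl','wb'))
print(proj('wrist',np.array([.5141,.32,.065]),m),proj('wrist',s['tool_pos'],m))
E
```

```text
[-0.234  0.686 -0.64   1.947  0.618  0.711 -0.165] [0.5144 0.3223 0.113 ] [ 8.567e-01  5.159e-01  7.000e-04 -1.000e-04] 62.11110240452355
[316.98867385 269.61570942] [321.45895823 310.61283802]
```

View pics/w3.png

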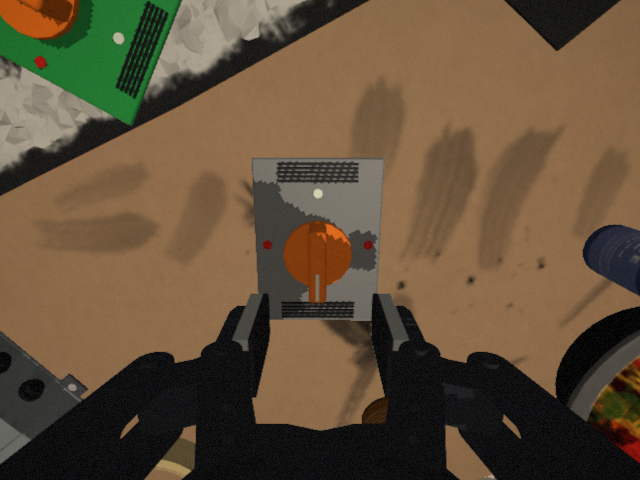

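Emit:
{"name": "step_arm", "arguments": {
  "series": [
    [[-0.22,0.08,0,0,0,0,0],[0,0,2.2,0,0,0,0],[0,0,2.0,0,0,0,0],[0,0,1.5,0,0,0,0],[0,0,0.6,0,0,0,0],[0,0,0,0,0,0,0],[0,0,0,0,0,0,0]]
  ]
}}

```text
clock: 5.3
tool_pos: [0.5142, 0.3194, 0.0495]
eef_rot: [0.856, 0.516, 0.001, -0.0]
wrist_force: [0.6, -0.2, -0.0]
grip_width: 0.498
```

Emit:
{"name": "step_arm", "arguments": {
  "series": [
    [[0,0,0.35,0,0,0,0],[0,0,0,0,0,0,-1],[0,0,0,0,0,0,-1],[0,0,0,0,0,0,-1],[0,0,0,0,0,0,-1],[0,0,0,0,0,0,-1],[0,0,0,0,0,0,-1]]
  ],
  "newtons": 40
}}

```text
clock: 5.88
tool_pos: [0.514, 0.3193, 0.0451]
eef_rot: [0.856, 0.516, 0.0, -0.0]
wrist_force: [1.1, 0.4, 3.0]
grip_width: 0.105
```

```bash
python3 - <<'E'
from h import *
s=bot.get_state();print(s)
im=bot.read_camera('wrist')[:,:,::-1];cv2.imwrite('pics/w4.png',im)
E
```

```text
{'clock': 5.8833, 'q': array([-0.2876007 ,  0.76810033, -0.55394791,  1.98632008,  0.71751455,
        0.58945529, -0.24854183]), 'joint_vel': array([-0.00076502,  0.00196636,  0.00012298,  0.00114707,  0.0015161 ,
       -0.00173929,  0.00040154]), 'joint_torque': array([-2.13901018e-02, -7.20109749e+01, -8.68154973e+00, -1.24239349e+01,
       -8.64412403e-02,  1.09720209e-01,  6.28431706e-03]), 'tool_pos': array([0.51399214, 0.31931882, 0.04508799]), 'eef_rot': array([ 8.56437784e-01,  5.16250119e-01,  3.68634461e-04, -4.20679591e-05]), 'wrist_force': array([1.09650403, 0.42196878, 3.0266167 ]), 'moment': array([-0.02099491, -0.15032376, -0.02120385]), 'grip_width': 0.10544450548176398}
```

View pics/w4.png

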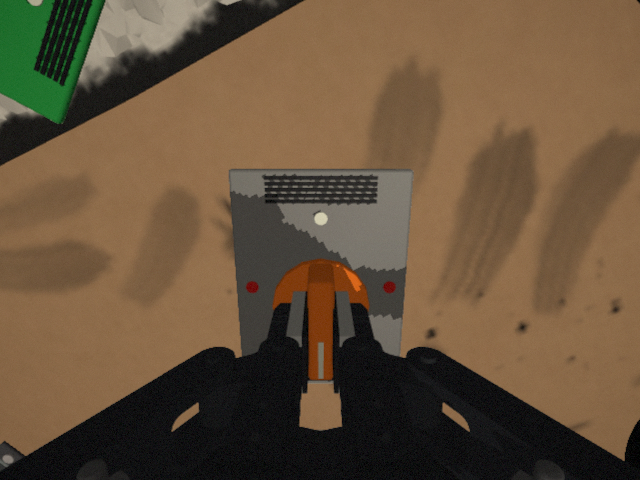

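Emit:
{"name": "step_arm", "arguments": {
  "series": [
    [[0,0,-0.5,0,0,0,-1],[0,0,-1.5,0,0,0,-1],[0,0,-2.0,0,0,0,-1],[0,0,-2.0,0,0,0,-1],[0,0,-2.0,0,0,0,-1],[0,0,-1.5,0,0,0,-1],[0,0,-0.5,0,0,0,-1],[0,0,0,0,0,0,-1]]
  ]
}}

```text
clock: 6.6
tool_pos: [0.514, 0.3191, 0.1458]
eef_rot: [0.856, 0.516, 0.001, 0.0]
wrist_force: [0.1, -0.6, -2.8]
grip_width: 0.107
```

Emit:
{"name": "step_arm", "arguments": {
  "series": [
    [[-0.7,0.32,0,0,0,0,-1],[-1.4,0.64,0,0,0,0,-1],[-2.1,0.96,0,0,0,0,-1],[-2.5,1.14,0,0,0,0,-1],[-2.5,1.14,0,0,0,0,-1],[-2.5,1.14,0,0,0,0,-1],[-2.5,1.14,0,0,0,0,-1],[-2.5,1.14,0,0,0,0,-1]]
  ]
}}

```text
clock: 7.27
tool_pos: [0.5017, 0.1327, 0.1436]
eef_rot: [0.857, 0.516, -0.001, -0.0]
wrist_force: [0.6, -0.5, -2.0]
grip_width: 0.105
```

Emit:
{"name": "step_arm", "arguments": {
  "series": [
    [[-2.5,1.14,0,0,0,0,-1],[-2.5,1.14,0,0,0,0,-1],[-2.5,1.14,0,0,0,0,-1],[-2.0,0.92,0,0,0,0,-1],[-1.0,0.46,0,0,0,0,-1],[-0.5,0.26,0,0,0,0,-1],[0,0,0,0,0,0,-1],[0,0,0,0,0,0,-1]]
  ]
}}

```text
clock: 7.93
tool_pos: [0.4965, 0.0156, 0.1446]
eef_rot: [0.856, 0.516, 0.0, -0.0]
wrist_force: [0.1, 0.4, -1.5]
grip_width: 0.106
```

Emit:
{"name": "step_arm", "arguments": {
  "series": [
    [[0,0,0,0,0,-0.06,-1],[0,0,0,0,0,-0.1,-1],[0,0,0,0,0,-0.12,-1],[0,0,0,0,0,-0.12,-1],[0,0,0,0,0,-0.12,-1],[0,0,0,0,0,-0.1,-1],[0,0,0,0,0,-0.06,-1],[0,0,0,0,0,0,-1]]
  ]
}}

```text
clock: 8.6
tool_pos: [0.4966, 0.0166, 0.1447]
eef_rot: [0.633, 0.774, 0.0, -0.0]
wrist_force: [0.4, -0.7, -1.7]
grip_width: 0.101
```

```bash
python3 - <<'E'
from h import *
import pickle
s=bot.get_state();print(s['q'].round(3),s['tool_pos'].round(4),s['eef_rot'].round(4),np.degrees(2*np.arctan2(s['eef_rot'][1],s['eef_rot'][0])),s['wrist_force'],s['grip_width'])
m=bot.camera_model('wrist')
im=bot.read_camera('wrist')[:,:,::-1];cv2.imwrite('pics/w5.png',im);pickle.dump(m,open('w5.pkl','wb'))
cv2.imwrite('pics/t5.png',bot.read_camera('top')[:,:,::-1])
E
```

```text
[ 0.474  0.605 -0.896  2.159  0.738  0.719  0.843] [0.4966 0.0166 0.1447] [ 6.333e-01  7.739e-01  5.000e-04 -4.000e-04] 101.40685647866567 [ 0.3523258  -0.66293416 -1.70326476] 0.10065065443489503
```

View pics/w5.png

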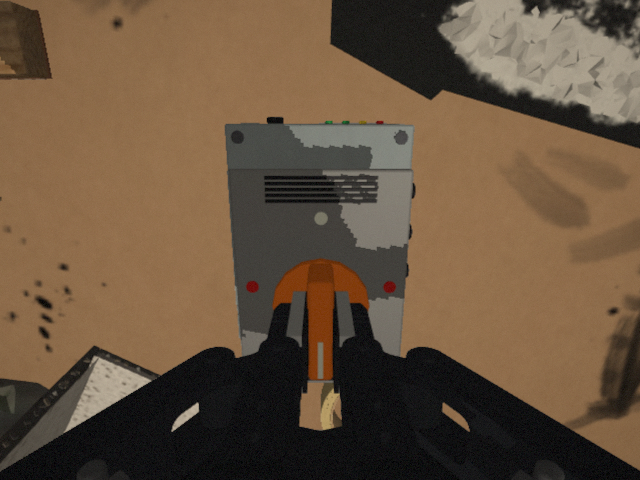

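```bash
python3 - <<'E'
from h import *
import pickle
def blobs(f,lo,hi,roi):
    im=cv2.imread(f);x0,y0,x1,y1=roi;hsv=cv2.cvtColor(im[y0:y1,x0:x1],cv2.COLOR_BGR2HSV)
    k=cv2.inRange(hsv,lo,hi);n,l,st,c=cv2.connectedComponentsWithStats(k)
    return [c[i]+[x0,y0] for i in range(1,n) if st[i,4]>15]
m=pickle.load(open('w5.pkl','rb'))
r=blobs('pics/w5.png',(0,120,60),(4,255,255),(235,270,410,305))+blobs('pics/w5.png',(172,120,60),(180,255,255),(235,270,410,305))
print('red px',r)
r=sorted(r,key=lambda p:p[0]); 
for f in(.1217,):
    P=[onplane('wrist',p,f,m) for p in (r[0],r[-1])]
    c=(P[0]+P[1])/2;d=P[1]-P[0];print('centre',c.round(4),'sep',np.linalg.norm(d).round(4),'yaw y',np.degrees(np.arctan2(d[1],d[0])))
    w=onplane('wrist',(321,218),f,m);d=w-c;print('white ang',np.degrees(np.arctan2(d[1],d[0])),np.linalg.norm(d))
# flange near... far edge
P=[onplane('wrist',p,.1217,m) for p in((229.5,170),(411.5,169))];d=P[1]-P[0];print('far edge len',np.linalg.norm(d),np.degrees(np.arctan2(d[1],d[0])),'mid',(P[0]+P[1])/2)
# case screws at z=.05 and front edge
P=[onplane('wrist',p,.05,m) for p in((237.5,137.5),(401,137.5))];d=P[1]-P[0];print('screws',[p.round(4) for p in P],np.linalg.norm(d),np.degrees(np.arctan2(d[1],d[0])))
E
```

```text
red px [array([251.99090909, 286.60909091]), array([389.19642857, 286.60714286])]
centre [0.4957 0.016  0.1217] sep 0.0659 yaw y 101.36935237615221
white ang -168.85121949725286 0.03390727355245051
far edge len 0.07928297087665886 101.71676510376658 mid [0.44111774 0.00494828 0.1217    ]
screws [array([ 0.4406, -0.0465,  0.05  ]), array([0.4209, 0.0511, 0.05  ])] 0.09965622683385474 101.41386503078488
```

Emit:
{"name": "step_arm", "arguments": {
  "series": [
    [[-0.1,0.04,1.0,0,0,0,-1],[0,0,1.5,0,0,0,-1],[0,0,1.2,0,0,0,-1],[0,0,0.6,0,0,0,-1],[0,0,0.2,0,0,0,-1],[0,0,0,0,0,0,-1],[0,0,0,0,0,0,-1]]
  ]
}}

```text
clock: 9.28
tool_pos: [0.4973, 0.0144, 0.0999]
eef_rot: [0.635, 0.772, 0.0, 0.0]
wrist_force: [-0.1, -0.3, -1.6]
grip_width: 0.107
```

```bash
python3 - <<'E'
from h import *
import pickle
s=bot.get_state();print(s['q'].round(3),s['tool_pos'].round(4),s['eef_rot'].round(4),np.degrees(2*np.arctan2(s['eef_rot'][1],s['eef_rot'][0])),s['wrist_force'],s['moment'],s['grip_width'])
m=bot.camera_model('wrist')
im=bot.read_camera('wrist')[:,:,::-1];cv2.imwrite('pics/w6.png',im);pickle.dump(m,open('w6.pkl','wb'))
c=bot.read_camera('scene')[:,:,::-1][200:320,280:440];cv2.imwrite('pics/s6.png',cv2.resize(c,None,fx=4,fy=4,interpolation=cv2.INTER_CUBIC))
E
```

```text
[ 0.413  0.662 -0.812  2.193  0.848  0.637  0.746] [0.4973 0.0144 0.0999] [6.352e-01 7.724e-01 1.000e-04 0.000e+00] 101.132755917154 [-0.08387478 -0.25956324 -1.62387296] [ 0.02154871 -0.00764599 -0.03495839] 0.10737370176011479
```

View pics/s6.png

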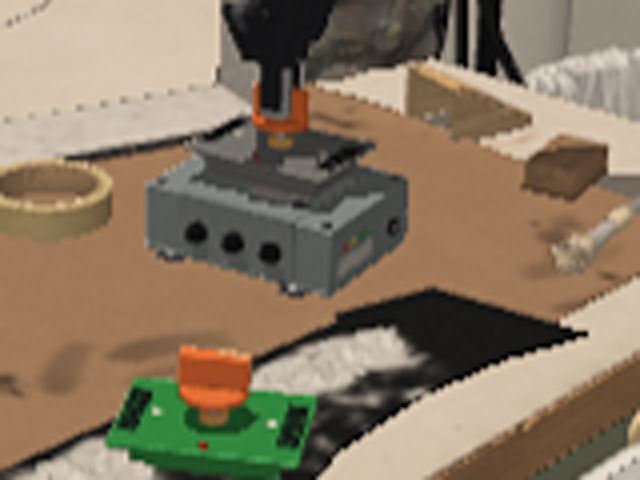

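View pics/w6.png

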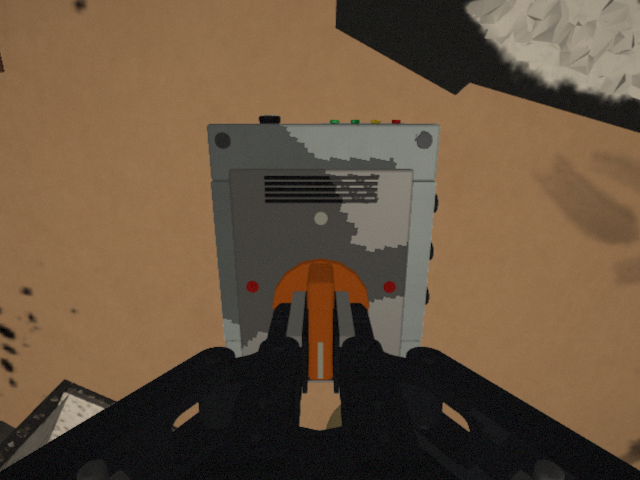

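Emit:
{"name": "step_arm", "arguments": {
  "series": [
    [[0.14,0.03,0,0,0,0,-1],[0,0,0.2,0,0,0,-1],[0,0,0,0,0,0,-1],[0,0,0,0,0,0,-1],[0,0,0,0,0,0,-1]]
  ]
}}

```text
clock: 9.8
tool_pos: [0.4971, 0.0154, 0.0978]
eef_rot: [0.635, 0.772, -0.0, 0.0]
wrist_force: [0.5, 0.0, -2.6]
grip_width: 0.107
```

```bash
python3 - <<'E'
from h import *
s=bot.get_state();print(s['tool_pos'].round(4),np.degrees(2*np.arctan2(s['eef_rot'][1],s['eef_rot'][0])),s['wrist_force'],s['moment'])
m=bot.camera_model('wrist')
im=bot.read_camera('wrist')[:,:,::-1];cv2.imwrite('pics/w7.png',im)
c=np.array(cv2.resize(im[110:300,200:450],None,fx=3,fy=3,interpolation=cv2.INTER_CUBIC));cv2.imwrite('pics/w7c.png',c)
import pickle;pickle.dump(m,open('w7.pkl','wb'))
E
```

```text
[0.4971 0.0154 0.0978] 101.12443292720569 [ 0.50042184  0.02926454 -2.56023554] [ 0.04157587 -0.02764158  0.0377848 ]
```

View pics/w7c.png

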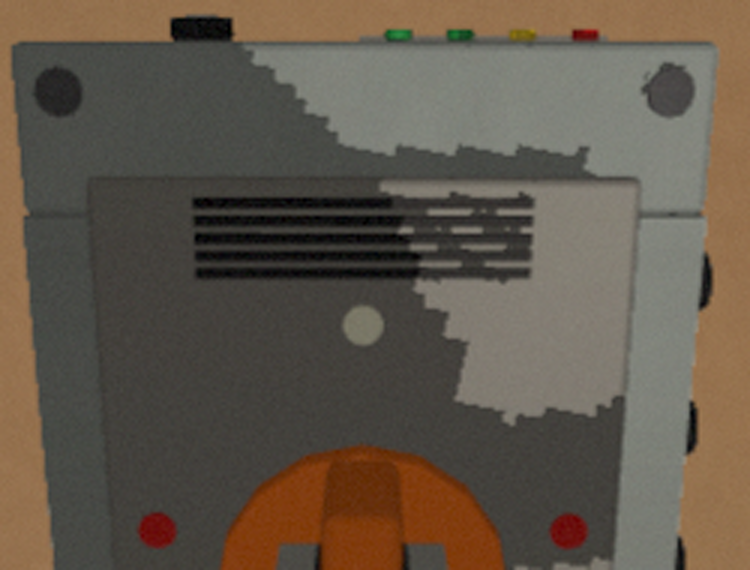

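```bash
python3 - <<'E'
from h import *
import pickle
m=pickle.load(open('w7.pkl','rb'))
g=lambda x,y,z:onplane('wrist',(200+(x+.5)/3-.5,110+(y+.5)/3-.5),z,m)[:2]
u=np.array([np.cos(np.radians(11.1)),np.sin(np.radians(11.1))])
a=(g(58,92,.05)+g(670,91,.05))/2; print('case c',(a+.067*u).round(4))
z=.0978-.0231
r=(g(157,530,z)+g(569,530,z))/2;e=(g(88,178,z)+g(640,179,z))/2
print('cover c red',r.round(4),'edge',(e+.0555*u).round(4),'white->red',np.linalg.norm(g(363,326,z)-r))
E
```

```text
case c [0.4963 0.015 ]
cover c red [0.4961 0.0148] edge [0.4959 0.0149] white->red 0.03363065227480753
```

Emit:
{"name": "step_arm", "arguments": {
  "series": [
    [[0,0,0.2,0,0,0,-1],[0,0,0.2,0,0,0,-1],[0,0,0.2,0,0,0,-1],[0,0,0.2,0,0,0,-1],[0,0,0,0,0,0,-1]]
  ]
}}

```text
clock: 10.27
tool_pos: [0.4969, 0.0154, 0.0893]
eef_rot: [0.635, 0.772, -0.0, -0.0]
wrist_force: [-1.3, -0.1, -2.3]
grip_width: 0.106
```

Emit:
{"name": "step_arm", "arguments": {
  "series": [
    [[0,0,0.2,0,0,0,-1],[0,0,0.2,0,0,0,-1],[0,0,0.2,0,0,0,-1],[0,0,0.2,0,0,0,-1],[0,0,0,0,0,0,-1]]
  ]
}}

```text
clock: 10.68
tool_pos: [0.497, 0.0154, 0.0814]
eef_rot: [0.635, 0.772, -0.0, -0.0]
wrist_force: [-0.2, -0.1, -2.2]
grip_width: 0.108
```

Entering freely. I'll go on in small steps and watch the force.

Emit:
{"name": "step_arm", "arguments": {
  "series": [
    [[0,0,0.15,0,0,0,-1],[0,0,0.15,0,0,0,-1],[0,0,0,0,0,0,-1]]
  ]
}}

```text
clock: 10.93
tool_pos: [0.497, 0.0154, 0.0785]
eef_rot: [0.635, 0.772, -0.0, -0.0]
wrist_force: [-0.6, 0.4, -2.5]
grip_width: 0.107
```

Emit:
{"name": "step_arm", "arguments": {
  "series": [
    [[0,0,0.1,0,0,0,-1],[0,0,0.1,0,0,0,-1],[0,0,0,0,0,0,-1],[0,0,0,0,0,0,-1]]
  ]
}}

```text
clock: 11.27
tool_pos: [0.4972, 0.0155, 0.0769]
eef_rot: [0.635, 0.772, 0.0, 0.0]
wrist_force: [-0.2, -0.0, 2.4]
grip_width: 0.103
```

```bash
python3 - <<'E'
from h import *
s=bot.get_state();print(s['tool_pos'].round(4),np.degrees(2*np.arctan2(s['eef_rot'][1],s['eef_rot'][0])),s['wrist_force'],s['moment'],s['q'].round(2))
m=bot.camera_model('wrist')
im=bot.read_camera('wrist')[:,:,::-1]
c=np.array(cv2.resize(im[110:300,200:450],None,fx=3,fy=3,interpolation=cv2.INTER_CUBIC));cv2.imwrite('pics/w8c.png',c)
c=bot.read_camera('scene')[:,:,::-1][200:290,290:410];cv2.imwrite('pics/s8.png',cv2.resize(c,None,fx=5,fy=5,interpolation=cv2.INTER_CUBIC))
E
```

```text
[0.4972 0.0155 0.0769] 101.13301738968732 [-0.24867188 -0.04322886  2.403822  ] [-0.16160179  0.14286347 -0.03083048] [ 0.38  0.69 -0.77  2.21  0.91  0.6   0.69]
```

View pics/s8.png

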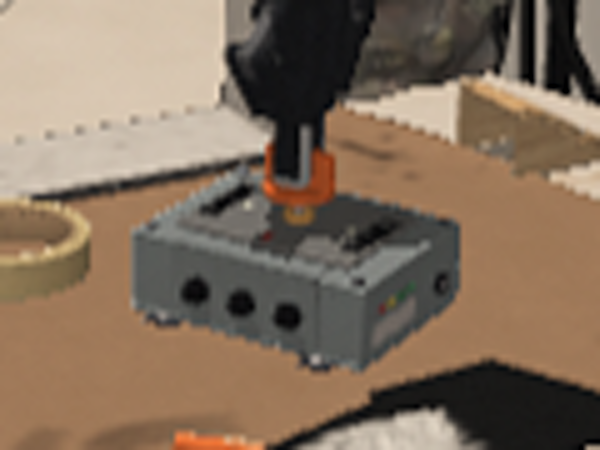

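View pics/w8c.png

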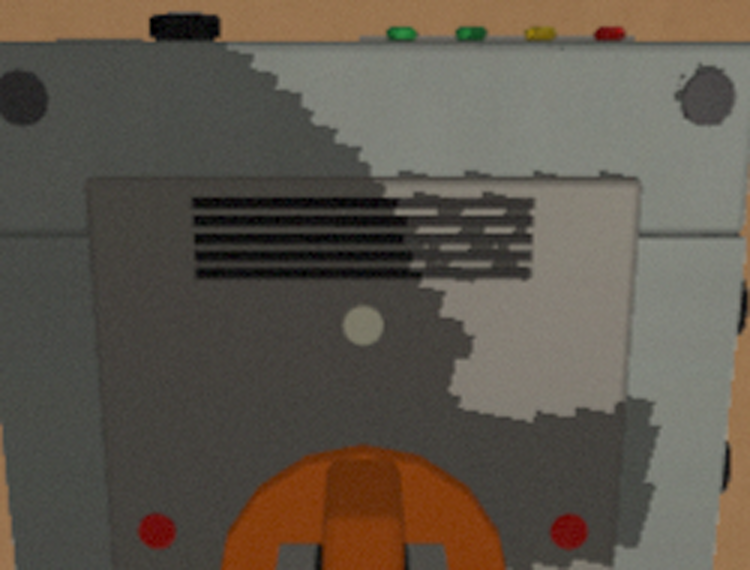

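Emit:
{"name": "step_arm", "arguments": {
  "series": [
    [[0,0,0.1,0,0,0,-1],[0,0,0.1,0,0,0,-1],[0,0,0.1,0,0,0,-1],[0,0,0,0,0,0,-1],[0,0,0,0,0,0,-1]]
  ]
}}

```text
clock: 11.78
tool_pos: [0.4972, 0.0155, 0.0737]
eef_rot: [0.635, 0.772, 0.0, 0.0]
wrist_force: [-0.6, 0.3, 4.4]
grip_width: 0.107
```

Emit:
{"name": "step_arm", "arguments": {
  "series": [
    [[0,0,0.1,0,0,0,-1],[0,0,0,0,0,0,-1]]
  ]
}}

```text
clock: 11.95
tool_pos: [0.4972, 0.0155, 0.0728]
eef_rot: [0.635, 0.772, 0.0, 0.0]
wrist_force: [-0.5, -0.2, 4.5]
grip_width: 0.108
```

Emit:
{"name": "step_arm", "arguments": {
  "series": [
    [[0,0,0.05,0,0,0,-1],[0,0,0,0,0,0,-1]]
  ]
}}

```text
clock: 12.12
tool_pos: [0.4972, 0.0155, 0.0723]
eef_rot: [0.635, 0.772, 0.0, 0.0]
wrist_force: [-0.8, -0.3, 4.7]
grip_width: 0.106
```

Emit:
{"name": "step_arm", "arguments": {
  "series": [
    [[0,0,0.05,0,0,0,-1],[0,0,0,0,0,0,-1]]
  ]
}}

```text
clock: 12.28
tool_pos: [0.4972, 0.0155, 0.0718]
eef_rot: [0.635, 0.772, 0.0, 0.0]
wrist_force: [-1.4, -0.3, 5.1]
grip_width: 0.103
```

Emit:
{"name": "step_arm", "arguments": {
  "series": [
    [[0,0,0.04,0,0,0,-1],[0,0,0,0,0,0,-1]]
  ]
}}

```text
clock: 12.45
tool_pos: [0.4973, 0.0155, 0.0715]
eef_rot: [0.635, 0.772, 0.0, 0.0]
wrist_force: [-2.0, -0.3, 8.5]
grip_width: 0.101
```

Emit:
{"name": "step_arm", "arguments": {
  "series": [
    [[0,0,0.04,0,0,0,-1],[0,0,0,0,0,0,-1]]
  ]
}}

```text
clock: 12.62
tool_pos: [0.4973, 0.0155, 0.0713]
eef_rot: [0.635, 0.772, 0.0, 0.0]
wrist_force: [-2.3, -0.5, 11.0]
grip_width: 0.107
```

Emit:
{"name": "step_arm", "arguments": {
  "series": [
    [[0,0,0.04,0,0,0,-1],[0,0,0,0,0,0,-1]]
  ]
}}

```text
clock: 12.78
tool_pos: [0.4973, 0.0155, 0.0711]
eef_rot: [0.635, 0.772, 0.0, 0.0]
wrist_force: [-2.7, -1.9, 14.4]
grip_width: 0.104
```

Emit:
{"name": "step_arm", "arguments": {
  "series": [
    [[0,0,0.04,0,0,0,-1],[0,0,0,0,0,0,-1]]
  ]
}}

```text
clock: 12.95
tool_pos: [0.4973, 0.0155, 0.0709]
eef_rot: [0.635, 0.772, 0.0, 0.001]
wrist_force: [-2.8, -1.4, 17.3]
grip_width: 0.103
```

Emit:
{"name": "step_arm", "arguments": {
  "series": [
    [[0,0,0.04,0,0,0,-1],[0,0,0,0,0,0,-1]]
  ]
}}

```text
clock: 13.12
tool_pos: [0.4973, 0.0156, 0.0707]
eef_rot: [0.635, 0.772, 0.0, 0.001]
wrist_force: [-4.0, -2.4, 21.5]
grip_width: 0.105
```

Emit:
{"name": "step_arm", "arguments": {
  "series": [
    [[0,0,-0.11,0,0,0,-1],[0,0,0,0,0,0,-1],[0,0,0,0,0,0,-1]]
  ]
}}

```text
clock: 13.37
tool_pos: [0.4972, 0.0155, 0.0713]
eef_rot: [0.635, 0.772, 0.0, 0.0]
wrist_force: [-0.2, -1.5, 10.9]
grip_width: 0.105
```

Emit:
{"name": "step_arm", "arguments": {
  "series": [
    [[-0.01,0,0,0,0,0.06,-1],[0,0,0,0,0,0.06,-1],[0,0,0,0,0,0,-1]]
  ]
}}

```text
clock: 13.62
tool_pos: [0.4973, 0.0154, 0.0714]
eef_rot: [0.682, 0.732, 0.0, 0.0]
wrist_force: [-2.4, -0.5, 11.1]
grip_width: 0.106
```

```bash
cat > st.py <<'E'
from h import *
s=bot.get_state();print(s['tool_pos'].round(4),np.degrees(2*np.arctan2(s['eef_rot'][1],s['eef_rot'][0])).round(2),s['wrist_force'].round(2),s['moment'].round(3),s['q'].round(2))
E
python3 st.py
```

```text
[0.4973 0.0154 0.0714] 94.04 [-2.39 -0.52 11.06] [-0.137  0.501 -0.065] [ 0.35  0.69 -0.72  2.21  0.91  0.57  0.57]
```

Emit:
{"name": "step_arm", "arguments": {
  "series": [
    [[-0.01,0,0,0,0,0.06,-1],[-0.01,0,0,0,0,0.06,-1],[0,0,0,0,0,0,-1]]
  ]
}}

```text
clock: 13.87
tool_pos: [0.4972, 0.0153, 0.0713]
eef_rot: [0.724, 0.689, 0.0, 0.0]
wrist_force: [-2.6, -0.3, 10.8]
grip_width: 0.102
```

```bash
python3 st.py;python3 - <<'E'
from h import *
cv2.imwrite('pics/w9.png',bot.read_camera('wrist')[:,:,::-1])
E
```

```text
[0.4972 0.0153 0.0713] 87.18 [-2.6  -0.29 10.82] [-0.048  0.482 -0.059] [ 0.33  0.68 -0.69  2.21  0.88  0.55  0.47]
```

View pics/w9.png

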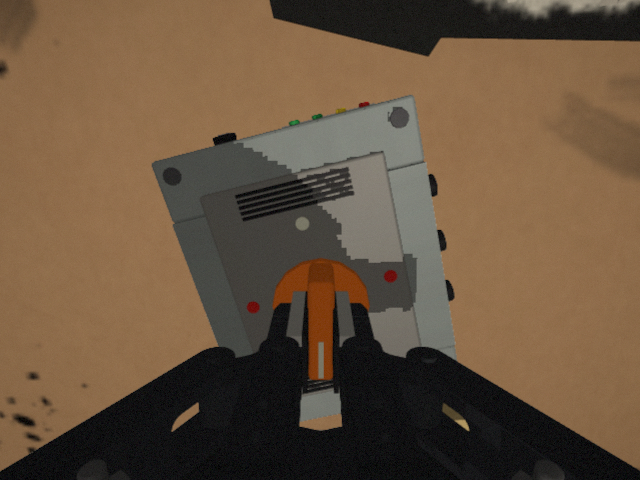

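The view shows the cover still square with the box (far edge (202,196)–(383,152)) while the wing turns, so the pin is free. I'll carry on turning.

Emit:
{"name": "step_arm", "arguments": {
  "series": [
    [[-0.01,0,0,0,0,0.1,-1],[-0.01,0,0,0,0,0.1,-1],[-0.01,0,0,0,0,0.1,-1],[-0.01,0,0,0,0,0.1,-1],[0,0,0,0,0,0,-1]]
  ]
}}

```text
clock: 14.33
tool_pos: [0.4971, 0.0151, 0.0714]
eef_rot: [0.847, 0.531, 0.0, 0.0]
wrist_force: [-1.5, 1.7, 10.5]
grip_width: 0.106
```

```bash
python3 st.py
```

```text
[0.4971 0.0151 0.0714] 64.13 [-1.54  1.71 10.49] [ 0.132  0.574 -0.063] [ 0.26  0.65 -0.59  2.22  0.8   0.49  0.16]
```

Emit:
{"name": "step_arm", "arguments": {
  "series": [
    [[-0.01,0,0,0,0,0.1,-1],[-0.01,0,0,0,0,0.1,-1],[-0.01,0,0,0,0,0.1,-1],[-0.01,0,0,0,0,0.1,-1],[0,0,0,0,0,0,-1]]
  ]
}}

```text
clock: 14.75
tool_pos: [0.4969, 0.0149, 0.0714]
eef_rot: [0.936, 0.352, 0.0, 0.0]
wrist_force: [-3.9, 1.7, 10.4]
grip_width: 0.104
```

```bash
python3 st.py
```

```text
[0.4969 0.0149 0.0714] 41.22 [-3.93  1.75 10.44] [ 0.207  0.582 -0.027] [ 0.19  0.63 -0.48  2.22  0.7   0.44 -0.14]
```

Emit:
{"name": "step_arm", "arguments": {
  "series": [
    [[-0.02,0,0,0,0,0.1,-1],[-0.02,0,0,0,0,0.1,-1],[-0.01,0,0,0,0,0.1,-1],[0,0,0,0,0,0.1,-1],[0,0,0,0,0,0,-1]]
  ]
}}

```text
clock: 15.17
tool_pos: [0.4966, 0.0148, 0.0714]
eef_rot: [0.987, 0.159, 0.0, -0.0]
wrist_force: [-1.8, 1.8, 9.9]
grip_width: 0.107
```

```bash
python3 st.py
```

```text
[0.4966 0.0148 0.0714] 18.31 [-1.83  1.82  9.87] [ 0.39   0.646 -0.067] [ 0.12  0.61 -0.37  2.23  0.59  0.39 -0.42]
```

Emit:
{"name": "step_arm", "arguments": {
  "series": [
    [[0,0,0,0,0,0.05,-1],[0,0,0,0,0,0.05,-1],[0,0,0,0,0,0.03,-1],[0,0,0,0,0,0,-1],[0,0,0,0,0,0,-1]]
  ]
}}

```text
clock: 15.58
tool_pos: [0.4965, 0.0147, 0.0713]
eef_rot: [0.995, 0.098, 0.0, -0.0]
wrist_force: [-1.2, 1.2, 10.2]
grip_width: 0.105
```

```bash
python3 st.py
```

```text
[0.4965 0.0147 0.0713] 11.2 [-1.23  1.22 10.19] [ 0.383  0.612 -0.013] [ 0.1   0.61 -0.34  2.23  0.55  0.38 -0.51]
```

Emit:
{"name": "step_arm", "arguments": {
  "series": [
    [[0,0,-0.1,0,0,0,-1],[0,0,-0.1,0,0,0,-1],[0,0,0,0,0,0,-1]]
  ]
}}

```text
clock: 15.83
tool_pos: [0.4965, 0.0147, 0.0731]
eef_rot: [0.995, 0.098, 0.0, -0.0]
wrist_force: [-1.2, 2.1, 4.8]
grip_width: 0.107
```

Emit:
{"name": "step_arm", "arguments": {
  "series": [
    [[0,0,-0.05,0,0,0,-1],[0,0,0,0,0,0,-1]]
  ]
}}

```text
clock: 16.0
tool_pos: [0.4966, 0.0147, 0.0735]
eef_rot: [0.995, 0.098, 0.0, -0.0]
wrist_force: [-1.5, 3.6, 5.8]
grip_width: 0.104
```

Emit:
{"name": "step_arm", "arguments": {
  "series": [
    [[0,0,-0.05,0,0,0,-1],[0,0,0,0,0,0,-1]]
  ]
}}

```text
clock: 16.17
tool_pos: [0.4966, 0.0145, 0.0739]
eef_rot: [0.995, 0.098, 0.0, -0.0]
wrist_force: [-1.5, 3.7, 5.1]
grip_width: 0.105
```

Emit:
{"name": "step_arm", "arguments": {
  "series": [
    [[0,0,-0.05,0,0,0,-1],[0,0,0,0,0,0,-1]]
  ]
}}

```text
clock: 16.33
tool_pos: [0.4966, 0.0143, 0.0744]
eef_rot: [0.995, 0.097, 0.0, -0.0]
wrist_force: [-0.6, 3.1, 4.0]
grip_width: 0.104
```

Emit:
{"name": "step_arm", "arguments": {
  "series": [
    [[0,0,-0.05,0,0,0,-1],[0,0,0,0,0,0,-1]]
  ]
}}

```text
clock: 16.5
tool_pos: [0.4966, 0.0142, 0.0749]
eef_rot: [0.995, 0.097, 0.0, -0.0]
wrist_force: [-0.1, 3.4, 3.1]
grip_width: 0.105
```

```bash
python3 st.py
```

```text
[0.4966 0.0142 0.0749] 11.17 [-0.12  3.41  3.14] [0.779 0.088 0.035] [ 0.1   0.6  -0.35  2.23  0.54  0.39 -0.5 ]
```

Emit:
{"name": "step_arm", "arguments": {
  "series": [
    [[0,0,-0.05,0,0,0,-1],[0,0,0,0,0,0,-1]]
  ]
}}

```text
clock: 16.67
tool_pos: [0.4965, 0.0142, 0.0751]
eef_rot: [0.995, 0.097, -0.0, -0.0]
wrist_force: [0.5, 2.9, -1.8]
grip_width: 0.107
```

```bash
python3 st.py;python3 - <<'E'
from h import *
cv2.imwrite('pics/w10.png',bot.read_camera('wrist')[:,:,::-1])
E
```

```text
[0.4965 0.0142 0.0751] 11.18 [ 0.55  2.93 -1.8 ] [ 0.85  -0.163  0.016] [ 0.1   0.6  -0.35  2.23  0.54  0.39 -0.5 ]
```

View pics/w10.png

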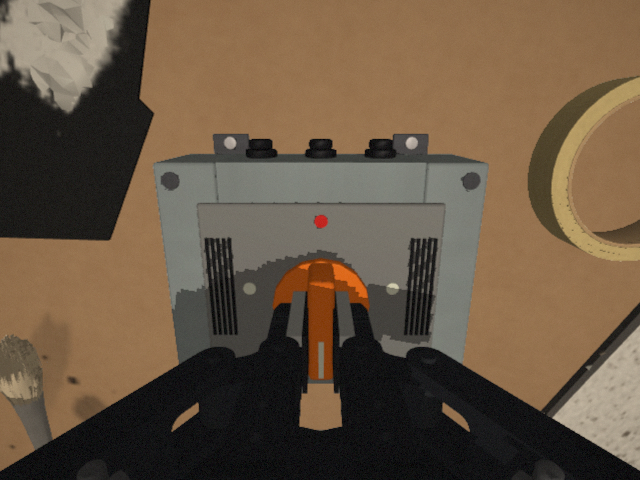

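Emit:
{"name": "step_arm", "arguments": {
  "series": [
    [[0,0,0.02,0,0,0,-0.5],[0,0,0,0,0,0,-0.2],[0,0,0,0,0,0,0],[0,0,0,0,0,0,0.1],[0,0,0,0,0,0,0.1]]
  ]
}}

```text
clock: 17.13
tool_pos: [0.4963, 0.0138, 0.0752]
eef_rot: [0.995, 0.097, -0.0, 0.0]
wrist_force: [0.7, -0.2, 0.4]
grip_width: 0.555
```

Emit:
{"name": "step_arm", "arguments": {
  "series": [
    [[0,0,-0.5,0,0,0,0.1],[0,0,-1.5,0,0,0,0.1],[0,0,-3,0,0,0,0.1],[0,0,-3,0,0,0,0.1],[0,0,-2,0,0,0,0.1],[0,0,-1,0,0,0,0.1],[0,0,0,0,0,0,0.1],[0,0,0,0,0,0,0.1]]
  ]
}}

```text
clock: 17.8
tool_pos: [0.4964, 0.0137, 0.185]
eef_rot: [0.995, 0.097, 0.0, 0.0]
wrist_force: [-1.0, -0.7, -0.3]
grip_width: 0.55
```

```bash
python3 - <<'E'
from h import *
import pickle
s=bot.get_state();print(s['tool_pos'],s['wrist_force'])
m=bot.camera_model('wrist');pickle.dump(m,open('w11.pkl','wb'))
im=bot.read_camera('wrist')[:,:,::-1]
cv2.imwrite('pics/w11.png',im)
c=bot.read_camera('scene')[:,:,::-1][200:290,290:410];cv2.imwrite('pics/s11.png',cv2.resize(c,None,fx=5,fy=5,interpolation=cv2.INTER_CUBIC))
cv2.imwrite('pics/t11.png',bot.read_camera('top')[:,:,::-1])
E
```

```text
[0.49637066 0.01371498 0.18504953] [-0.99926294 -0.70023616 -0.3000869 ]
```

View pics/w11.png

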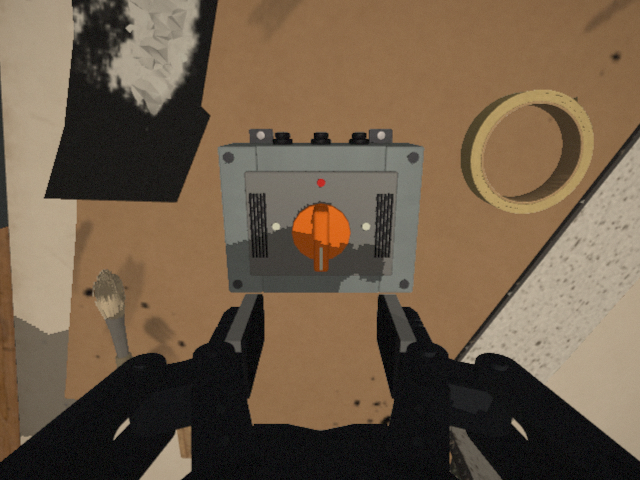

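View pics/s11.png

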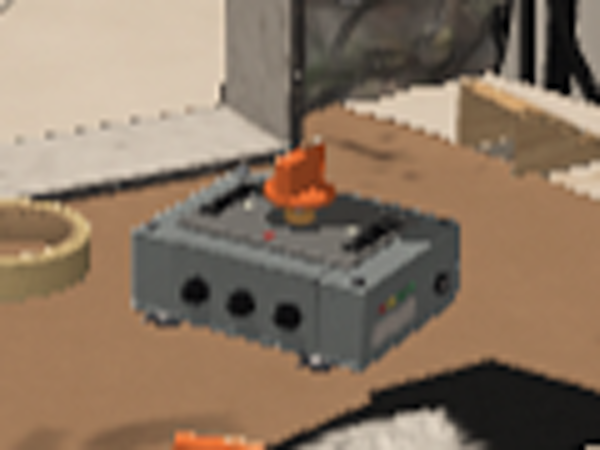

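```bash
python3 - <<'E'
from h import *
import pickle
m=pickle.load(open('w11.pkl','rb'))
im=cv2.imread('pics/w11.png');c=cv2.resize(im[130:310,205:435],None,fx=3,fy=3,interpolation=cv2.INTER_CUBIC);cv2.imwrite('pics/w11c.png',c)
hsv=cv2.cvtColor(im,cv2.COLOR_BGR2HSV);k=cv2.inRange(hsv,(5,150,60),(18,255,255))[190:290,280:370]
n,l,st,ce=cv2.connectedComponentsWithStats(k);i=1+st[1:,4].argmax();print(st[i],'orange bbox px')
P=lambda p,z:onplane('wrist',p,z,m)[:2]
w1,w2=P((276.5,226.5),.054),P((366,226.5),.054);d=w2-w1
print('white mid',((w1+w2)/2).round(4),np.degrees(np.arctan2(d[1],d[0])))
S=[P(p,.05) for p in((228.5,157),(413,157),(404,284),(237,284))];print('case c',np.mean(S,0).round(4))
F=[P(p,.054) for p in((245,171),(397,171))];print('edge mid',np.mean(F,0).round(4))
E
```

```text
[  12   13   59   69 2673] orange bbox px
white mid [0.4971 0.0142] 11.14639899049023
case c [0.4964 0.0151]
edge mid [0.4888 0.0549]
```

View pics/w11c.png

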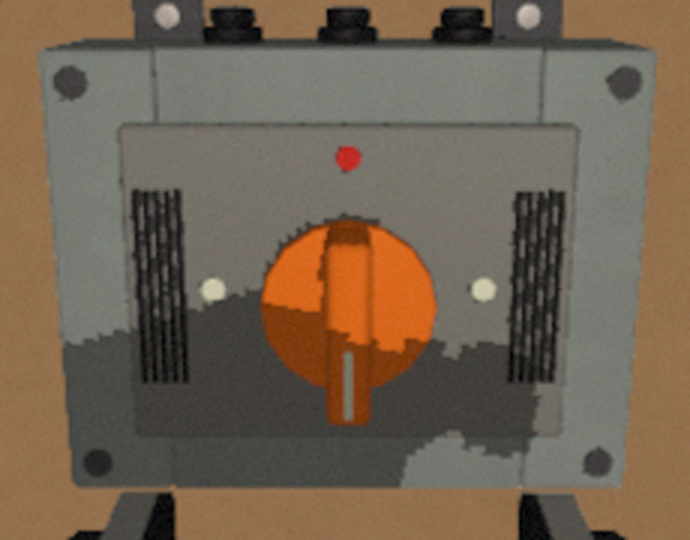

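```bash
python3 -c "
from bench import bot
print(bot.get_state()['clock']);print(bot.job_done())"
```

```text
17.95
the job is handed in; nothing more can be done
None
```

The control box is closed: the grey cover is home in the opening and its stud is pushed in, turned clockwise a quarter turn and locked. I handed the job in at 17.95 s; it reports no verdict.

**What I did:** I picked up the grey cover by its wing and centred it over the opening with the wrist camera. It went in with hardly any force until the flange landed on the box. I then pushed the stud in until it met the stiff stop about 5.5 mm down. The highest wrist force I read was 21.5 N, and I backed off to about 10 N before turning it.

**Last checks:**
- **Lock:** on the way back up, the force changed from +3 N to −1.8 N with the stud still in by about 2 mm. A loose stud would still have pushed up with about 4 N, so the pin is caught in its pocket. After letting go, the wing stayed across the cover, in line with the red dots.
- **Fit:** the cover measures about 1.1 mm off the centre of the opening (4 mm allowed), and its angle matches the box to within 0.1°.
- **Not measured:** the depth the stud stays in comes from the arm's height and force, because the pictures are too coarse for it. That is only 0.5 to 0.7 mm above the 1.5 mm minimum. I judged level only by eye from the pictures.
- **Other things on the bench:** I did not measure them afterwards, but my path kept well above them and the force readings showed no unexpected contact.

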